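# Sieve stirring rods from test tubes with a card

### The job

Turn the wing lock beside the tilting tray a quarter turn anticlockwise so that the tray is free. Take the white card from its leaning holder, stand it on edge across the two notches at the tray's mouth, square to the tray's floor, and, pressing with it and turning it with the tray, tip the tray down to its stop, so that both thin glass rods roll out under the card into the trough while the card keeps both test tubes in. With the card still across the mouth let the tray come fully back up, then put the card back in its holder; leave the lock turned off the tray, and leave the jar, bottle and beaker alone.

Things in the scene. Friction and masses are not known exactly. Their poses are not given: they have to be found in the camera images.
- stand: Grey base fixed to the bench; carries tray, trough and wing lock. Origin: on the bench under the middle of the tray's hinge. x points from the tray's mouth to its back (away from the robot, but for its yaw), y left, z up; nothing on it is higher than 0.13 m. Two uprights, 8 mm thick (y), 30 mm wide (x), hold the hinge at x = 0, y = +-98 mm; they rise to 105 mm.
- trough (a point): Middle of the floor of the white catch trough, part of the stand, under and before the tray's mouth (axes as the stand; 85 mm before its origin, 12 mm up). Inside 60 mm (x) by 180 mm (y); front wall 51 mm high above the bench, back 31, sides 42.
- tray (a joint): Tilt of the tray about its hinge. 0 = at rest: the floor leans back 0.105 rad (lip higher than back). It grows as the mouth goes down, to the stop at 0.6 (floor then 28 degrees down to the mouth). A spring holds it at 0 and brings it back when let go; at the mouth it takes about 2.5 N at first, 4 to 5.5 N at the stop. The closed lock stops it at about 0.1.
- tray_pivot (a point): Middle of the tray's hinge, in the plane of its floor, 75 mm above the bench. Axes turn with the tray: x to the back along the floor, y left (the hinge), z square to the floor. Aluminium scoop: floor from x = -60 mm (open lip) to the back wall's face at 53 mm; side walls 6 mm thick, outer faces at y = +-88 mm, 42 mm high for x > -40 mm.
- tray_mouth (a point): Point midway between the two notches at the tray's mouth, level with their floors; axes as tray_pivot, from which it lies at (-50, 0, 16) mm; moves with the tray. Each side wall has a notch 20 mm wide (x -10 to +10 mm of here), its floor 16 mm above the tray floor, with an 8 mm horn in front. A card stood across both, square to the tray floor, leaves a 16 mm gap over the lip.
- lock (a joint): Turn of the wing lock: 0 = locked, its steel tongue over the ear on the tray's left side; grows anticlockwise seen from above; tray free from about 1.1; stop at 1.65. It starts between 0 and 0.3, turns against about 0.04 N m of friction and stays where it is left.
- lock_wings (a point): Middle of the lock's metal wings, on its upright axis, 113 mm above the bench, left of the tray's back (35 mm behind and 128 mm left of the stand's origin). The wings are one bar 56 mm long (this point's x, which turns with the lock), 8 mm thick, 28 mm high (17 mm below to 11 mm above this point). In turning, a wing tip passes 5 mm from the left upright.
- card_grip (a point): Middle of the grip rib of the loose white plastic card (about 0.12 kg). Plate 4 mm thick (x), 200 mm long (y), 80 mm high (z, from its lower to its upper edge). The rib, 10 mm thick, 80 mm long, 24 mm high, runs along the upper edge; this point is 68 mm above the lower edge, 12 mm below the upper.
- slot_floor (a point): Middle of the slot's floor in the fixed grey card holder (60 x 224 mm) at the bench's front edge, on the left or the right. The slot leans 30 degrees, top toward the robot: z points up along it, x across it (away from the robot), y along it (left). 9 mm wide, 214 mm long, 32 mm deep, mouth flared to 41 mm; the card stands in it (card_grip 68 mm up z), leaning up to 9 degrees off it.
- rod_a_mid (a point): Middle of a loose glass stirring rod, 10 mm thick, 140 mm long, lying in the tray along the hinge, nearer to the mouth than the tubes. z runs along it.
- rod_b_mid (a point): Middle of the other, identical rod, lying beside rod_a.
- tube_far_mid (a point): Middle of a loose test tube, 27 mm thick, 150 mm long, lying in the tray along the hinge against the back wall. z runs along it.
- tube_near_mid (a point): Middle of the other test tube, same size, lying between that tube and the rods.
- rod_a: The rod of rod_a_mid; origin at the middle of one end.
- rod_b: The rod of rod_b_mid; origin at the middle of one end.
- card: The card of card_grip; origin at the middle of its lower edge, same axes.
- jar: Bystander: loose white jar, 68 mm wide, 105 mm high, at the bench's front edge on the side where the holder is not. Origin: centre of its base.
- bottle: Bystander: loose amber bottle, 56 mm wide, 118 mm high, behind the tray on the left. Origin: centre of its base.
- beaker: Bystander: loose empty glass beaker, 73 mm wide, 93 mm high, behind the tray. Origin: centre of its base.
Not all that is in view belongs to the job. Leave any purple look-alike of the part that bears tube_near_mid alone.

How it is judged:
On the way, in this order (a step that is already met when the one before it is completed fails the run):
1. the wing lock is turned off the tray, the tray still at rest (value of joint lock above 1.2 rad and value of joint tray below 0.1 rad), for 0.2 s.
2. the card stands across the notches at the mouth and the tray is tipped down to its stop (value of joint tray above 0.52 rad and x of card_grip in the frame of tray_mouth between -0.03 and 0.03 m and y of card_grip in the frame of tray_mouth between -0.025 and 0.025 m and z of card_grip in the frame of tray_mouth between 0.055 and 0.085 m), for 0.2 s.
3. the tray is back up with the card still across its mouth (value of joint tray below 0.1 rad and x of card_grip in the frame of tray_mouth between -0.03 and 0.03 m and y of card_grip in the frame of tray_mouth between -0.025 and 0.025 m and z of card_grip in the frame of tray_mouth between 0.055 and 0.085 m), for 0.1 s.
At the end, for the whole second after the job is handed in: Both rods lie in the trough, at rest; both tubes lie in the tray; the tray is back at rest (under 0.05 rad) and the lock is turned off it (over 1.2 rad); the card stands at rest in its holder's slot, on its floor (within 10 mm, lean within 0.3 rad of the slot) (x of rod_a_mid in the frame of stand between -0.118 and -0.05 m and y of rod_a_mid in the frame of stand between -0.06 and 0.06 m and z of each of rod_a_mid, rod_b_mid in the frame of stand below 0.04 m and linear speed of each of rod_a, rod_b below 0.1 m/s and x of rod_b_mid in the frame of stand between -0.118 and -0.05 m and y of rod_b_mid in the frame of stand between -0.06 and 0.06 m and x of tube_far_mid in the frame of tray_pivot between -0.05 and 0.055 m and y of tube_far_mid in the frame of tray_pivot between -0.05 and 0.05 m and z of each of tube_far_mid, tube_near_mid in the frame of tray_pivot below 0.03 m and x of tube_near_mid in the frame of tray_pivot between -0.05 and 0.055 m and y of tube_near_mid in the frame of tray_pivot between -0.05 and 0.05 m and x of card_grip in the frame of slot_floor between -0.025 and 0.025 m and y of card_grip in the frame of slot_floor between -0.02 and 0.02 m and z of card_grip in the frame of slot_floor between 0.058 and 0.076 m and angle between the z axis of card_grip and the z axis of slot_floor, either way round below 0.3 rad and linear speed of card below 0.03 m/s and value of joint tray below 0.05 rad and value of joint lock above 1.2 rad); the robot touches nothing.
It fails at once if a test tube leaves the tray ((x of tube_far_mid in the frame of tray_pivot below -0.06 m or z of tube_far_mid in the frame of tray_pivot above 0.05 m) or (x of tube_near_mid in the frame of tray_pivot below -0.06 m or z of tube_near_mid in the frame of tray_pivot above 0.05 m)).
It fails at once if the tray is tipped without the card across its mouth (value of joint tray above 0.2 rad and distance between card_grip and tray_mouth above 0.1 m).
It fails at once if the jar, the bottle or the beaker is pushed more than 30 mm or tipped (distance of any of jar, bottle, beaker from where it was at the start of the episode above 0.03 m or angle between any of jar, bottle, beaker's own z axis and vertical above 0.35 rad).
It also fails if it takes over 72 s, if anything falls off the work surface, if the arm or the gripper's body presses on something with over 40 N, if the wrist force passes 120 N, or if a joint passes its speed limit or range.

### The arm

A 7-joint arm with a two-finger parallel gripper is mounted at the origin on a cart in front of the work surface, level with it; the furniture and walls round the work are solid. World frame = base frame: x ahead of the robot, y to its left, z up, the work surface at z = 0. Lengths are in m, angles in rad, forces in N, time in s.
With the tool pointing down it reaches from about 0.4 to 0.85 m from the base axis. Payload 4.5 kg.
Tool frame: the origin (TCP) lies midway between the tips of the shut fingers; the grasp point (between the pads) lies 19 mm behind it (tcp_to_grasp is the distance from the TCP to the grasp point, in m); z points along the fingers, y is the line along which they close (so a half turn about z gives the same grasp; the last joint's range is limited). The gripper opens to 85 mm and grips with 20 to 120 N. Pads are 22 mm wide; open, the fingers measure 114 mm over their backs; the gripper's body (76 mm by 85 mm) begins 54 mm behind the grasp point. The pads swing forward as they close: fully open they stand 13 mm farther back than shut.
Start: joints at [-1.26, 0.689, -0.195, 1.565, 0.157, 0.902, -0.215], TCP at [0.171, 0.601, 0.231] pointing down, gripper open.
Joint ranges: [-3.01, 3.01], [-0.46, 2.08], [-1.47, 1.51], [0.13, 2.56], [-1, 4.14], [0.04, 2.09], [-2.66, 2.66]. Speed limits (rad/s): [2.57, 2.57, 3.14, 3.14, 3.14, 3.14, 3.14].

### API

Orientations are given as [roll, pitch, yaw] about the fixed x, y, z axes, in that order (R = Rz(yaw) Ry(pitch) Rx(roll)).
In Python, from station import move_ptp, servo_line, set_joints, grip, wait, solve_ik, grab_frame, PlanningError, sign_off, current_t, current_joint_pos, current_qd, current_tau, current_ee_pos, current_tcp_rot, current_wrist_force, current_torque, current_width, current_grip_force, tcp_to_grasp gives the robot as it stands. Calls block until the motion is done:
- move_ptp(position, orientation): joint-space move of the TCP to a pose.
- servo_line(position, rotation=None, vel=0.15, f_stop=None): straight line of the TCP; rotation=None keeps the orientation; vel is the mean speed in m/s. With f_stop (N) it stops when the force on the tool has changed by that much, and returns True; else False.
- set_joints(angles): joint-space move.
- grip(opening, effort=None): opening from 0.0 (shut) to 1.0 (fully open); effort is the grip in N (None keeps the last); returns when the fingers have stopped.
- wait(seconds).
- solve_ik(position, orientation): joint angles nearest the present ones, or None.
- grab_frame(name): name is "scene" or "top" or "wrist"; returns a dict with "image" (480x640x3 uint8, red, green, blue), "depth" (480x640 float32, m along the optical axis (not along the pixel's ray), 0 where there is no reading), "fx", "fy", "cx", "cy" (pixels), "k1" (the pictures are not rectified: a ray, as slopes to the right and down, at radius r is drawn at 1 + k1 r^2 times it, then the intrinsics apply), "pose" (4x4, takes a point from camera to world coordinates). Camera axes: x right, y down, z forward; pixel columns grow to the right and rows downward; lengths in m; the calibration is good to about 2 mm. A picture is of the moment at which its call begins.
A pose or a line that the arm cannot do raises PlanningError and nothing moves.
- sign_off(): hands the job in; it is judged then, once.
Readings, each from a call of its own:
- current_t(): time.
- current_joint_pos(): joint angles.
- current_qd(): joint speeds.
- current_tau(): joint torques, N m.
- current_ee_pos(): TCP position.
- current_tcp_rot(): TCP orientation.
- current_wrist_force(): force on the tool from outside, world axes, zero at the start.
- current_torque(): the same for the moment, N m.
- current_width(): opening from 0.0 (shut) to 1.0 (fully open).
- current_grip_force(): force on a finger pad.
Only numpy, scipy, OpenCV 4.12 (cv2) and the standard library are available. Lean on these libraries where they do the work, as an engineer would, in place of code of your own. Each camera call takes 0.05 s, during which the arm holds its last target. There are 200 camera calls.

## Working session

There is one attempt and no reset: what is moved stays moved. The work goes in short steps, each a Python script; the robot and the scene stay as the last script left them, time stands still between calls to the robot, and variables do not carry over. Pictures are saved under pics/ and viewed, at most 13 in all, crops included, and the job is handed in when it is done.

```bash
ls; mkdir -p pics; cat > h.py <<'E'
import numpy as np, cv2
from station import *
def save(n,f,box=None,s=1):
    im=f['image'][...,::-1]
    if box: im=im[box[1]:box[3],box[0]:box[2]]
    cv2.imwrite('pics/'+n,cv2.resize(im,None,fx=s,fy=s))
def cloud(f):
    h,w=f['depth'].shape
    u,v=np.meshgrid(np.arange(w),np.arange(h))
    xd=(u-f['cx'])/f['fx'];yd=(v-f['cy'])/f['fy']
    x,y=xd.copy(),yd.copy()
    for _ in range(8):
        k=1+f['k1']*(x*x+y*y);x=xd/k;y=yd/k
    d=f['depth'];P=np.stack([x*d,y*d,d],-1)
    P=P@f['pose'][:3,:3].T+f['pose'][:3,3]
    P[d==0]=np.nan
    return P
E
python3 - <<'E'
from h import *
import pickle
for n in('scene','top'):
    f=grab_frame(n);save(n+'0.png',f);pickle.dump(f,open(n+'0.pkl','wb'));print(n,f['pose'].round(3).tolist(),f['fx'],f['k1'])
print(current_t(),current_ee_pos(),current_tcp_rot(),tcp_to_grasp() if callable(tcp_to_grasp) else tcp_to_grasp)
E
```

```text
pics
scene [[0.903, -0.317, 0.289, 0.139], [-0.429, -0.68, 0.595, -0.857], [0.008, -0.661, -0.75, 1.213], [0.0, 0.0, 0.0, 1.0]] 592.9839540378948 -0.040958087815477724
top [[-0.001, -0.992, 0.129, 0.405], [-1.0, 0.002, 0.012, 0.046], [-0.012, -0.129, -0.992, 1.183], [0.0, 0.0, 0.0, 1.0]] 554.2416255523609 -0.0036118559896031193
0.1 [0.17070179 0.60061021 0.2305304 ] [-3.13985303e+00  1.36787176e-04  2.86484376e+00] 0.0187
```

View pics/scene0.png

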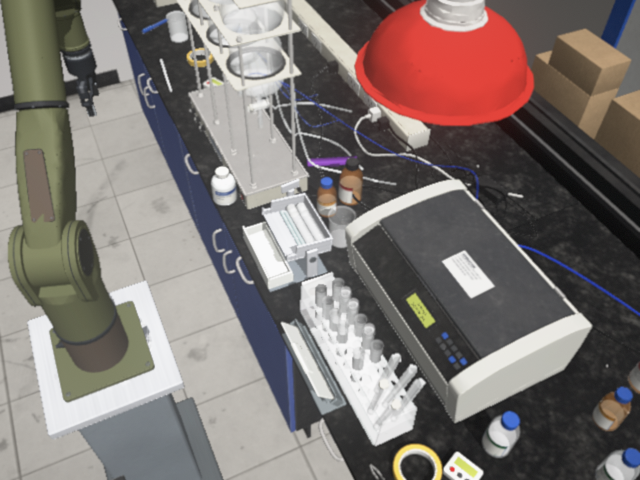

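View pics/top0.png

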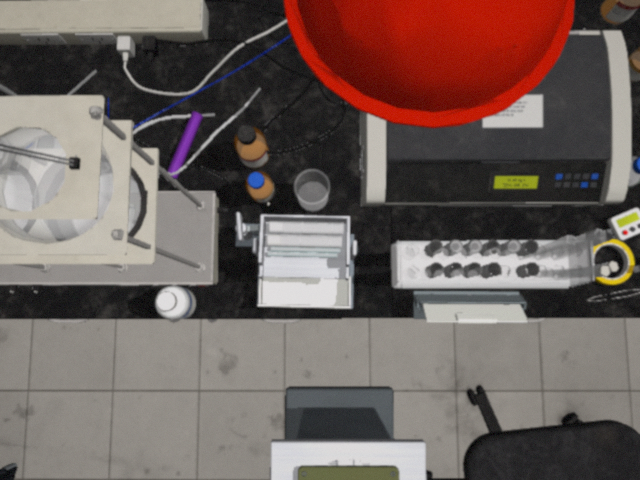

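The scene shows the tray at (300,225), the card and holder at (310,365), and the jar at (224,187). In the top view the tray is at (305,260), the wing lock at (243,232), the holder and card at (470,305), the jar at (175,302) and the beaker at (312,190). There are two amber bottles, at (260,185) and (250,150). The purple look-alike is at (187,145), well away from the tray, so the tubes I want are the white ones inside the tray at (305,225–240). The lock could be confused with the tray ear at (262,245) or the right hinge at (353,245). I'll check with a close crop.

```bash
python3 - <<'E'
from h import *
import pickle
f=pickle.load(open('top0.pkl','rb'));P=cloud(f)
a=f['image'][165:325,225:365,::-1];b=f['image'][230:330,385:545,::-1]
a=cv2.resize(a,None,fx=3.4,fy=3.4,interpolation=cv2.INTER_CUBIC);b=cv2.resize(b,(310,194))
o=np.zeros((max(a.shape[0],194),a.shape[1]+310,3),np.uint8);o[:a.shape[0],:a.shape[1]]=a;o[:194,a.shape[1]:]=b
cv2.imwrite('pics/c1.png',o)
for n,(u,v) in dict(lockL=(238,215),lock=(243,228),lock2=(247,240),trFL=(259,305),trFR=(352,305),uprL=(262,250),uprR=(353,247),bwl=(262,217),bwr=(350,217),cardL=(420,297),cardR=(524,297),cardl=(457,320),cardr=(526,320),jar=(175,300),beak=(312,175),b1=(260,180),b2=(245,132),bench=(230,300)).items(): print(n,P[v,u].round(4))
np.set_printoptions(linewidth=200)
print('lock z patch');print((P[205:250:2,228:262:2,2]*1000).round(0))
E
```

```text
lockL [0.601  0.2141 0.1251]
lock [0.5794 0.2076 0.1006]
lock2 [0.5687 0.2129 0.0046]
trFL [0.4287 0.1797 0.0509]
trFR [ 0.4295 -0.0118  0.0017]
uprL [0.5338 0.1678 0.1135]
uprR [ 0.5402 -0.0096  0.1063]
bwl [0.5993 0.1688 0.112 ]
bwr [ 0.6186 -0.009   0.0026]
cardL [ 0.4453 -0.1515  0.0281]
cardR [ 0.4459 -0.3749  0.0038]
cardl [ 0.3983 -0.2153  0.0751]
cardr [ 0.3982 -0.3504  0.0775]
jar [0.4374 0.3377 0.1023]
beak [0.6993 0.0721 0.0514]
b1 [0.6721 0.1729 0.1185]
b2 [0.7614 0.2003 0.1442]
bench [ 0.4404  0.2479 -0.0007]
lock z patch
[[ -0.  21.  -1.   1.   2.  -0.  -0.  -1.  -1.  -1.   3.   1.  -2.  -0.  -4.  -3.  -1.]
 [ 30.  28.  -4.  -3.   2.   2.   1.   1.   5.  -1.  -1.   2.  -3.  -2.   1.  -2.  -2.]
 [ 30.   2.   0.   1.  -2.  -4.  -1.   1.   3.   1.   2.  -1.  -0.  -1.   3.   2.   0.]
 [ -2.  -1.   4.   0.   1.   4.   1.   2.   0.  -1.   0.  -1.   3.  -3.  -5.  -4.   3.]
 [  3.   2.  -2.   3. 124. 126. 117.  -2.  -0.   2.  -1.   2.   1.  -1.  -1.   2.  -1.]
 [ -1.   4.  -5.   2. 121. 125. 122.   1.  -1.   2.  -3.   0.  -5.  -2.   1.   1.  -1.]
 [ -5.   1.   3.   2.  -2. 123.
[... 765 characters left out ...]
1.   2.   1.  -0.   3. 126. 123. 116.  68.  63.  51.  34.  11.  11.   7.   7. 114.]
 [ -1.   0.  -3.   2.   3. 122. 120. 119.  44.  39.  33.  20.   6.   5.   1.   0. 117.]
 [  1.  -3.   2.  -0.   7.   5. 122. 118.   7.   9.   9.   5.   8. 104. 105.   6. 118.]
 [  2.  -4.   1.  -1.   6.   2.   3.  99.   4.   8.   2.   4.   8. 107. 106.  86. 120.]
 [ -1.   0.  -1.   0.   1.   6.   6.   1.   3.  14.   7.   2.   6. 108. 105.  87. 116.]
 [  1.  -1.   5.   0.   2.   9.   5.   3.   6.   9.   6.   6.   5. 105. 103.  82. 119.]
 [ nan   0.  -2.  -5.  -2.   2.  -0.   3.   0.  -0.   1.  nan  84. 105. 102.  80. 117.]
 [  1.   2.  -1.  -3.   3.  -5.  -1.   5.  -0.  -3.  -3.  -3.  -7. 110. 106.  82. 120.]]
```

View pics/c1.png

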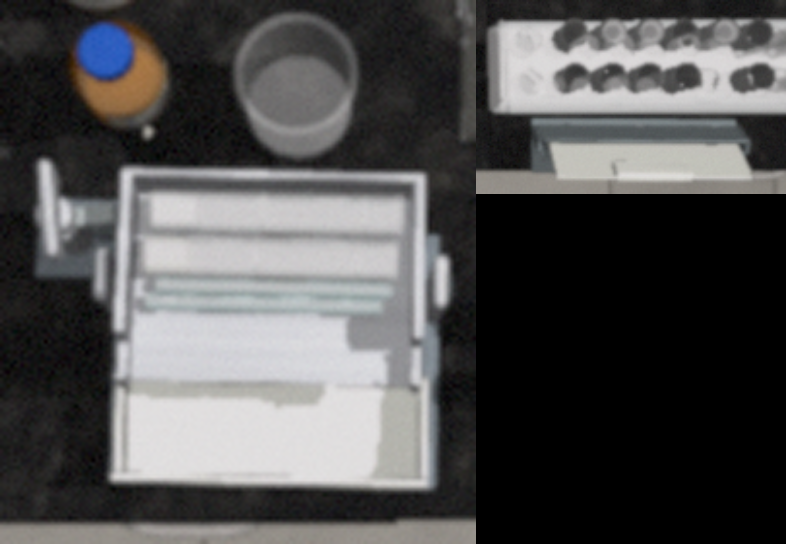

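The crop confirms the layout. The wings run along the front-to-back axis at crop (50,205), with the tongue to the right over the ear. In the tray, from the back, lie two white tubes (crop y 213, 255) and two greenish rods (y 287, 303). The open notches are at crop y≈360, and the trough is in front. The card leans in its holder at right. Next I'll fit the numbers.

```bash
python3 - <<'E'
from h import *
import pickle
from scipy.optimize import least_squares
f=pickle.load(open('top0.pkl','rb'));P=cloud(f);g=pickle.load(open('scene0.pkl','rb'));Q=cloud(g)
def sel(P,x0,x1,y0,y1,z0,z1):
    p=P.reshape(-1,3);p=p[~np.isnan(p[:,0])];return p[(p[:,0]>x0)&(p[:,0]<x1)&(p[:,1]>y0)&(p[:,1]<y1)&(p[:,2]>z0)&(p[:,2]<z1)]
for n,C in(('top',P),('scene',Q)):
    print(n)
    w=sel(C,.54,.63,.195,.23,.112,.132);c=w[:,:2].mean(0);U,S,V=np.linalg.svd(w[:,:2]-c,full_matrices=False)
    print('wings',len(w),c.round(4),V[0].round(3),(w@np.r_[V[0],0]).ptp() if hasattr(w,'ptp') else np.ptp((w[:,:2]-c)@V[0]),w[:,0].min(),w[:,0].max(),w[:,2].mean())
    for s,(a,b) in dict(L=(.166,.195),R=(-.04,-.005)).items():
        u=sel(C,.5,.58,a,b,.098,.111);print('up',s,len(u),np.median(u,0).round(4),u.min(0).round(4),u.max(0).round(4))
    for s,(a,b) in dict(L=(.15,.185),R=(-.02,.02)).items():
        u=sel(C,.44,.62,a,b,.111,.128)
        if len(u)>20: print('wall',s,len(u),np.polyfit(u[:,0],u[:,1],1).round(4),u.min(0).round(4),u.max(0).round(4))
    u=sel(C,.40,.445,-.02,.19,.046,.056);print('trough front',len(u),np.polyfit(u[:,1],u[:,0],1).round(4),u.min(0).round(4),u.max(0).round(4))
    u=sel(C,.585,.63,.0,.16,.1,.118);print('backwall',len(u),np.polyfit(u[:,1],u[:,0],1).round(4),np.median(u,0).round(4))
    # card region
    u=sel(C,.33,.5,-.42,-.12,.02,.12);print('card',len(u),u.min(0).round(4),u.max(0).round(4))
    for z in np.arange(.02,.12,.01):
        k=u[(u[:,2]>z)&(u[:,2]<z+.01)]
        if len(k)>8:print(' z%.2f'%z,len(k),np.percentile(k[:,0],[3,50,97]).round(4),np.percentile(k[:,1],[1,50,99]).round(4))
E
```

```text
top
wings 132 [0.5801 0.2118] [-0.995 -0.101] 0.055079033641026065 0.5531922806951376 0.6080206770246199 0.1221289786616012
up L 109 [0.5453 0.1806 0.1046] [0.5059 0.1667 0.0981] [0.5797 0.1873 0.111 ]
up R 59 [ 0.5405 -0.0119  0.1039] [ 0.5265 -0.0158  0.0996] [ 0.5547 -0.0095  0.1077]
wall L 155 [-0.0539  0.1993] [0.5086 0.1529 0.1111] [0.6054 0.1738 0.1235]
wall R 142 [ 0.0234 -0.0117] [ 0.5056 -0.0019  0.1111] [0.6009 0.0196 0.1236]
trough front 219 [0.0239 0.4255] [ 0.4244 -0.0052  0.0461] [0.4307 0.1816 0.0549]
backwall 283 [0.0306 0.5978] [0.6008 0.0785 0.1092]
card 4807 [ 0.3942 -0.42    0.02  ] [ 0.4999 -0.12    0.1199]
 z0.02 300 [0.433  0.4473 0.4497] [-0.3617 -0.2488 -0.1412]
 z0.03 510 [0.4243 0.4386 0.4431] [-0.3622 -0.2454 -0.1416]
 z0.04 1044 [0.4201 0.4364 0.4956] [-0.4097 -0.2572 -0.1264]
 z0.05 740 [0.412  0.4322 0.4946] [-0.4031 -0.2535 -0.1347]
 z0.06 367 [0.4022 0.4082 0.4926] [-0.3731 -0.2546 -0.1561]
 z0.07 583 [0.3943 0.4002 0.4956] [-0.4141 -0.2563 -0.1571]
 z0.08 90 [0.3943 0.4853 0.4984] [-0.4177 -0.2662 -0.1628]
 z0.09 199 [0.4756 0.4834 0.4992] [-0.4184 
[... 670 characters left out ...]
 [0.0255 0.5962] [0.5982 0.0771 0.108 ]
card 3636 [ 0.3896 -0.4199  0.0202] [ 0.5    -0.1211  0.1199]
 z0.02 160 [0.4294 0.4442 0.4478] [-0.3643 -0.2701 -0.144 ]
 z0.03 296 [0.4211 0.4303 0.4416] [-0.3674 -0.2707 -0.1423]
 z0.04 879 [0.417  0.4707 0.4851] [-0.4161 -0.2798 -0.1297]
 z0.05 697 [0.4101 0.4709 0.4956] [-0.415  -0.2782 -0.1391]
 z0.06 241 [0.4007 0.4071 0.4937] [-0.3518 -0.2654 -0.1564]
 z0.07 378 [0.3911 0.3967 0.4783] [-0.3507 -0.2554 -0.1575]
 z0.08 22 [0.391  0.3947 0.4769] [-0.3472 -0.2588 -0.1742]
 z0.09 194 [0.4722 0.4761 0.497 ] [-0.4168 -0.3244 -0.1299]
 z0.10 644 [0.4721 0.4791 0.4986] [-0.4149 -0.2858 -0.1286]
 z0.11 125 [0.4781 0.4829 0.4981] [-0.3514 -0.262  -0.1576]
```

```bash
cat >> h.py <<'E'
O=np.array([.5415,.086]);YAW=-.025
def st(x,y):  # stand -> world xy
    c,s=np.cos(YAW),np.sin(YAW);return O+[c*x-s*y,s*x+c*y]
E
python3 - <<'E'
from h import *
import pickle
A=np.concatenate([cloud(pickle.load(open(n+'0.pkl','rb'))).reshape(-1,3) for n in('top','scene')]);A=A[~np.isnan(A[:,0])]
for x0 in np.arange(.3,.9,.1):
  print('x%.1f'%x0,[ '%.1f:%.2f'%(y0,np.percentile(k,98)) for y0 in np.arange(-.5,.8,.1) for k in [A[(abs(A[:,0]-x0-.05)<.05)&(abs(A[:,1]-y0-.05)<.05),2]] if len(k)>5])
k=A[(A[:,2]>.14)&(A[:,1]>.2)&(A[:,1]<.45)&(A[:,0]<.75)];print('rack min y by x',[(x.round(2),k[abs(k[:,0]-x)<.03,1].min().round(3)) for x in np.arange(.4,.75,.05) if (abs(k[:,0]-x)<.03).any()])
k=A[(A[:,2]>.3)&(A[:,0]>.4)];print('lamp',k[k[:,1]<.15].min(0), )
p=st(.035,.128);print(p)
for y0 in (.1,.1-np.pi,.1+np.pi):
  for dy in(0,1.45):
    for z in(.25,.106):print(y0,dy,z,np.round(solve_ik([*p,z],[np.pi,0,y0+dy]),2) if solve_ik([*p,z],[np.pi,0,y0+dy]) is not None else None)
E
```

```text
x0.3 ['-0.5:-0.02', '-0.4:0.08', '-0.3:0.08', '-0.2:0.08', '-0.1:-0.79', '-0.0:-0.02', '0.1:-0.08', '0.2:-0.79', '0.3:-0.00', '0.4:-0.02', '0.5:-0.08', '0.6:-0.08', '0.7:-0.79']
x0.4 ['-0.5:0.21', '-0.4:0.15', '-0.3:0.15', '-0.2:0.15', '-0.1:0.08', '-0.0:0.08', '0.1:0.08', '0.2:0.51', '0.3:0.56', '0.4:0.51', '0.5:0.40', '0.6:0.39', '0.7:0.39']
x0.5 ['-0.5:0.21', '-0.4:0.18', '-0.3:0.17', '-0.2:0.17', '-0.1:0.11', '-0.0:0.12', '0.1:0.12', '0.2:0.59', '0.3:0.65', '0.4:0.59', '0.5:0.45', '0.6:0.44', '0.7:0.40']
x0.6 ['-0.5:0.20', '-0.4:0.20', '-0.3:0.59', '-0.2:0.68', '-0.1:0.68', '-0.0:0.66', '0.1:0.12', '0.2:0.60', '0.3:0.59', '0.4:0.59', '0.5:0.15', '0.6:0.12', '0.7:0.07']
x0.7 ['-0.5:0.22', '-0.4:0.22', '-0.3:0.65', '-0.2:0.73', '-0.1:0.73', '-0.0:0.67', '0.1:0.14', '0.2:0.14', '0.3:0.17', '0.4:0.21', '0.5:0.06', '0.6:0.06', '0.7:0.01']
x0.8 ['-0.5:0.22', '-0.4:0.22', '-0.3:0.65', '-0.2:0.71', '-0.1:0.69', '-0.0:0.08', '0.1:0.07', '0.2:0.11', '0.3:0.14', '0.4:0.01', '0.5:0.02', '0.6:0.02', '0.7:0.01']
x0.9 ['-0.5:0.21', '-0.4:0.21', '-0.3:0.21', '-0.2:0.63', '-0.1:0.21', '-0.0:0.14'
[... 500 characters left out ...]
0.66 -1.42]
0.1 1.45 0.25 [-0.48  0.66  0.09  1.58 -0.07  0.91 -0.39]
0.1 1.45 0.106 [-0.43  0.84  0.01  1.7  -0.01  0.61 -0.44]
-3.041592653589793 0 0.25 [-0.23  0.67 -0.35  1.56  0.27  0.96  1.  ]
-3.041592653589793 0 0.106 [-0.23  0.86 -0.35  1.68  0.43  0.68  0.86]
-3.041592653589793 1.45 0.25 [-0.02  0.75 -0.77  1.55  0.57  1.08  2.19]
-3.041592653589793 1.45 0.106 [-0.05  0.93 -0.72  1.67  0.78  0.84  2.01]
3.241592653589793 0 0.25 [-0.23  0.67 -0.35  1.56  0.27  0.96  1.  ]
3.241592653589793 0 0.106 [-0.23  0.86 -0.35  1.68  0.43  0.68  0.86]
3.241592653589793 1.45 0.25 [-0.02  0.75 -0.77  1.55  0.57  1.08  2.19]
3.241592653589793 1.45 0.106 [-0.05  0.93 -0.72  1.67  0.78  0.84  2.01]
```

```bash
python3 - <<'E'
from h import *
from scipy.spatial.transform import Rotation as R
f=grab_frame('wrist');T=np.eye(4);T[:3,:3]=R.from_euler('xyz',current_tcp_rot()).as_matrix();T[:3,3]=current_ee_pos()
print((np.linalg.inv(T)@f['pose']).round(3))
grip(0.35,effort=25)
for p,y in (([.29,.36,.33],2.86),([.42,.1,.3],.1+np.pi),([.5,.16,.3],.1+np.pi)):
    move_ptp(p,[np.pi,0,y]);print(current_t(),np.round(current_joint_pos(),2))
f=grab_frame('wrist');save('w1.png',f)
import pickle;pickle.dump(f,open('w1.pkl','wb'))
P=cloud(f)
u=P.reshape(-1,3);u=u[~np.isnan(u[:,0])]
w=u[(u[:,2]>.113)&(u[:,2]<.132)&(u[:,1]>.19)&(u[:,1]<.24)&(u[:,0]>.54)&(u[:,0]<.63)]
c=w[:,:2].mean(0);U,S,V=np.linalg.svd(w[:,:2]-c,full_matrices=False);print(len(w),c,V[0],np.ptp((w[:,:2]-c)@V[0]),w[:,2].mean(),current_wrist_force())
E
```

```text
[[-0.    -0.955 -0.298  0.076]
 [ 1.    -0.001  0.001  0.001]
 [-0.001 -0.298  0.955 -0.143]
 [ 0.     0.     0.     1.   ]]
1.8333 [-0.82  0.35 -0.24  1.89  0.1   0.91  0.18]
2.9583 [-0.16  0.35 -0.26  2.01  0.12  0.8   1.19]
3.4417 [-0.24  0.48 -0.25  1.77  0.14  0.91  1.12]
170 [0.55961288 0.21196723] [0.9973376  0.07292259] 0.01764824648156594 0.12181881316370301 [ 0.35349264 -0.85647482  0.02586774]
```

View pics/w1.png

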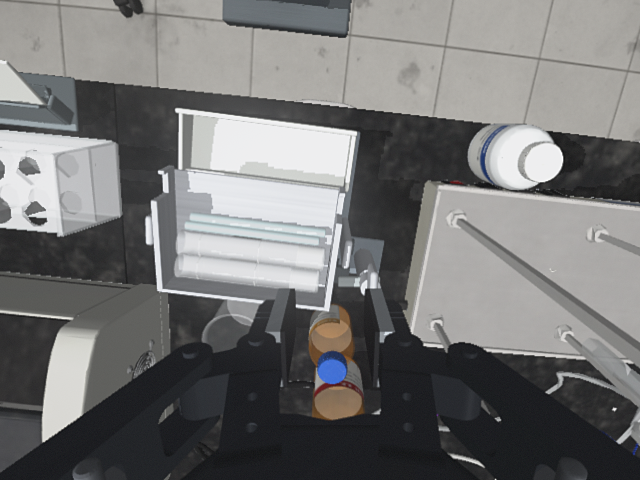

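The view shows the tray with its tubes (250,255) and rods (255,230). The lock wing is at (367,265), partly behind the right finger, and the jar is at (515,155). The wrist camera faces the robot, so turning to yaw −1.6 swings it away from the rack. Next I grip the wings and turn them.

```bash
python3 - <<'E'
from h import *
p=[.5797,.2122];y0=.09-np.pi
move_ptp([*p,.17],[np.pi,0,y0])
print(servo_line([*p,.106],vel=.06,f_stop=6),current_ee_pos(),current_width(),current_wrist_force())
grip(0.0,effort=25);print(current_t(),current_width(),current_grip_force(),current_wrist_force())
for d in np.linspace(.25,1.5,6):
    move_ptp([*p,.106],[np.pi,0,y0+d]);print(d,current_wrist_force().round(1),current_torque().round(2),current_tcp_rot()[2].round(3))
print(current_t())
grip(0.35);servo_line([*p,.2],vel=.2)
move_ptp([.47,.1,.3],[np.pi,0,np.pi]);print(current_t())
f=grab_frame('top');save('t2.png',f,(225,165,365,325),3.4)
P=cloud(f).reshape(-1,3);P=P[~np.isnan(P[:,0])]
w=P[(P[:,2]>.114)&(P[:,2]<.132)&(P[:,1]>.178)&(P[:,1]<.25)&(P[:,0]>.55)&(P[:,0]<.63)]
c=w[:,:2].mean(0);U,S,V=np.linalg.svd(w[:,:2]-c,full_matrices=False);print(len(w),c,V[0],np.ptp((w[:,:2]-c)@V[0]))
E
```

```text
False [0.58000668 0.21236427 0.10642703] 0.35640172631330774 [ 0.07960909 -0.00889113  0.3146935 ]
5.7083 0.083283424973085 30.22068053483963 [-0.20703877  2.66840219  2.66050277]
0.25 [-1.   2.2  4.2] [0.56 0.18 0.06] -2.806
0.5 [-0.8  3.1  4.8] [ 0.5   0.12 -0.02] -2.557
0.75 [-1.6  3.3  5. ] [0.61 0.15 0.05] -2.306
1.0 [-1.   2.   5.3] [0.52 0.02 0.08] -2.056
1.25 [-0.5  3.9  5.1] [0.58 0.02 0.06] -1.806
1.5 [-1.1  2.6  5.1] [ 0.54 -0.01  0.03] -1.556
7.5
9.5333
13 [0.58237324 0.2305514 ] [-0.09864668 -0.99512252] 0.014024286944439215
```

```bash
python3 - <<'E'
from h import *
import pickle
for yw in(-np.pi/2,np.pi/2):
    print(yw,[None if q is None else np.round(q,2) for q in [solve_ik([.42,-.25,.3],[np.pi,0,yw])]])
move_ptp([.45,-.2,.3],[np.pi,0,-np.pi/2])
f=grab_frame('wrist');save('w2.png',f);pickle.dump(f,open('w2.pkl','wb'));print(current_t())
P=cloud(f).reshape(-1,3);P=P[~np.isnan(P[:,0])]
u=P[(P[:,0]>.36)&(P[:,0]<.47)&(P[:,1]>-.4)&(P[:,1]<-.12)&(P[:,2]>.0)&(P[:,2]<.12)]
for z in np.arange(.0,.1,.005):
    k=u[(u[:,2]>z)&(u[:,2]<z+.005)]
    if len(k)>8:print(' z%.3f'%z,len(k),np.percentile(k[:,0],[1,50,99]).round(4),np.percentile(k[:,1],[1,50,99]).round(4))
E
```

```text
-1.5707963267948966 [array([-0.23,  0.76,  1.31,  1.91, -0.81,  1.15, -1.75])]
1.5707963267948966 [array([ 0.36,  0.42,  0.13,  1.88, -0.07,  0.84,  0.52])]
12.125
 z0.000 2922 [0.4037 0.4579 0.4697] [-0.3992 -0.3189 -0.1212]
 z0.005 862 [0.4522 0.4569 0.4699] [-0.3774 -0.2589 -0.1266]
 z0.010 29 [0.4503 0.4511 0.4523] [-0.3579 -0.3012 -0.1421]
 z0.015 477 [0.4479 0.45   0.4523] [-0.3603 -0.2648 -0.1453]
 z0.020 533 [0.4448 0.4477 0.4499] [-0.3606 -0.2671 -0.1436]
 z0.025 560 [0.4292 0.4447 0.4474] [-0.3603 -0.2629 -0.1437]
 z0.030 622 [0.4256 0.4417 0.4441] [-0.3611 -0.2646 -0.1443]
 z0.035 1333 [0.42   0.4305 0.4411] [-0.3604 -0.2632 -0.1423]
 z0.040 1475 [0.4151 0.427  0.4381] [-0.3614 -0.2654 -0.1424]
 z0.045 865 [0.418  0.4214 0.4347] [-0.3512 -0.2635 -0.1555]
 z0.050 1329 [0.4141 0.4185 0.4356] [-0.3535 -0.2648 -0.1552]
 z0.055 917 [0.41   0.4135 0.4353] [-0.3517 -0.2658 -0.1545]
 z0.060 672 [0.4057 0.4094 0.4125] [-0.3513 -0.2852 -0.1559]
 z0.065 953 [0.4016 0.4062 0.4115] [-0.3511 -0.2651 -0.1566]
 z0.070 1000 [0.392  0.4019 0.4074] [-0.3505 -0.2638 -0.1565]
 z0.075 1517 [0.3927 0.397  0.4032] [-0.3505 -0.2597 -0.1575]
 z0.080 18 [0.3952 0.3983 0.4004] [-0.3183 -0.2436 -0.2195]
```

View pics/w2.png

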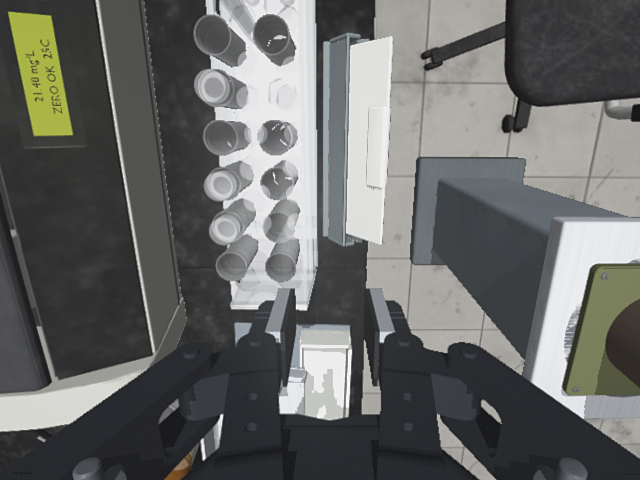

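The wrist view shows the card leaning in its holder: plate from (365,40) to (370,240), rib at (375,147), with the tube rack beside it at (270,150). I'll fit the card plane and check IK along the route.

```bash
cat >> h.py <<'E'
from scipy.spatial.transform import Rotation as R
def tool(zax,yw,sgn=1):
    """euler for tool z = zax, tool x along horizontal dir of world yaw yw"""
    z=np.array(zax)/np.linalg.norm(zax);x=np.array([np.cos(yw),np.sin(yw),0]);x-=z*(x@z);x/=np.linalg.norm(x)
    return R.from_matrix(np.c_[x,np.cross(z,x),z]).as_euler('xyz')
def tilt(a,yaw): # unit z axis leaning by a toward local -x (robot side)
    return np.array([-np.sin(a)*np.cos(yaw),-np.sin(a)*np.sin(yaw),np.cos(a)])
E
python3 - <<'E'
from h import *
import pickle
P=cloud(pickle.load(open('w2.pkl','rb'))).reshape(-1,3);P=P[~np.isnan(P[:,0])]
u=P[(P[:,0]>.38)&(P[:,0]<.43)&(P[:,1]>-.345)&(P[:,1]<-.16)&(P[:,2]>.046)&(P[:,2]<.085)]
k=u[abs(u[:,1]+.2535)>.045]
for _ in range(4):
    A=np.c_[k[:,1]+.2535,k[:,2]-.06,np.ones(len(k))];s,*_=np.linalg.lstsq(A,k[:,0],rcond=None);r=k[:,0]-A@s;k=k[abs(r)<2.5*r.std()]
print('x=',s,len(k),r.std(),'lean',np.degrees(np.arctan(-s[1])),'yaw',-s[0])
n=np.array([1,-s[0],-s[1]]);n/=np.linalg.norm(n);zc=np.array([s[1],0,1]);zc/=np.linalg.norm(zc)
kk=u[abs(u[:,1]+.2535)>.045];d=abs((kk-[s[2],-.2535,.06])@n)<.004;t=(kk[d]-[s[2],-.2535,.06])@zc
print('top edge t',np.percentile(t,[95,98,99,99.8]),'zmax')
rib=u[abs(u[:,1]+.2535)<.036];print('rib off plane',np.percentile((rib-[s[2],-.2535,.06])@n,[50,80,95]), 'rib t',np.percentile(((rib-[s[2],-.2535,.06])@zc)[((rib-[s[2],-.2535,.06])@n)>.0015],[1,5,95,99]))
h=P[(P[:,1]>-.36)&(P[:,1]<-.145)&(P[:,2]>.014)&(P[:,2]<.03)&(P[:,0]>.44)&(P[:,0]<.46)];print('holder',np.polyfit(h[:,1],h[:,0]+.6*(h[:,2]-.02),1))
T=np.percentile(t,99)
E
```

```text
x= [ 0.01004351 -0.82021039  0.41105563] 2880 0.0007220900974670198 lean 39.358959873318604 yaw -0.0100435117360712
top edge t [0.0236013  0.02420142 0.02460255 0.02506025] zmax
rib off plane [0.00183488 0.00325169 0.00385896] rib t [0.00082651 0.00272858 0.0230747  0.02400809]
holder [0.00901341 0.45147472]
```

```bash
cat >> h.py <<'E'
GR=.0137  # TCP is this far below card_grip along the card
def card_pose(grip_pt,lean,yaw,flip):
    z=tilt(lean,yaw);return np.array(grip_pt)-GR*z, tool(-z,yaw+flip*np.pi/2)
def tray_card(th,up=0.,dx=0.):
    """card_grip world point, lean, for tray angle th; up = lift along card"""
    a=th-.105;xt=np.array([np.cos(a),np.sin(a)]);zt=np.array([-np.sin(a),np.cos(a)])
    p=np.array([0,.075])+(-.050+dx)*xt+(.016+.068+up)*zt
    return np.r_[st(p[0],0),p[1]],a
E
python3 - <<'E'
from h import *
g=np.array([.4016,-.2535,.0684]);L=np.radians(39.3)
for fl in(1,-1):
    def t(n,gp,l,y):
        q=solve_ik(*card_pose(gp,l,y,fl));print(fl,n,None if q is None else np.round(q,2))
    t('grasp',g,L,-.01);t('pre',g+.08*tilt(L,0),L,-.01);t('lift',g+.06*tilt(.5236,0),L,-.01)
    t('up',[.40,-.2535,.25],.3,-.01);t('insert',[.4085,-.2535,.0732],.5236,-.01)
    t('over',tray_card(0,.08)[0],-.105,YAW)
    for th in(0,.3,.6): t('tray%.1f'%th,*tray_card(th),YAW)
print(current_joint_pos().round(2))
E
```

```text
1 grasp None
1 pre None
1 lift None
1 up [ 0.74  0.43 -0.24  2.22 -0.21  0.25  0.73]
1 insert [ 1.31  1.25 -1.25  2.47  2.2   0.97 -1.43]
1 over [-0.47  0.62  0.39  1.82 -0.32  0.87  0.06]
1 tray0.0 [-0.44  0.73  0.33  1.92 -0.39  0.67  0.12]
1 tray0.3 [-0.42  0.66  0.15  2.26 -0.57  0.05  0.24]
1 tray0.6 None
-1 grasp None
-1 pre None
-1 lift None
-1 up [ 0.42  0.44  0.22  2.24 -0.87  0.35 -1.73]
-1 insert [ 1.23  1.14 -1.04  2.48  2.39  0.82  1.51]
-1 over [-0.84  0.97  1.29  1.84 -0.94  1.27 -2.39]
-1 tray0.0 [-0.71  0.89  0.87  1.93 -0.87  0.89 -2.52]
-1 tray0.3 [ 0.37  0.95 -1.26  2.22  1.42  1.02  1.36]
-1 tray0.6 None
[-0.35  0.76  1.31  1.9  -0.82  1.16 -1.87]
```

```bash
cat >> h.py <<'E'
def card_pose2(grip_pt,lean,yaw,flip,phi,gr=GR):
    """phi: tool rolled about the card's normal"""
    z=tilt(lean,yaw);n=np.array([np.cos(lean)*np.cos(yaw),np.cos(lean)*np.sin(yaw),np.sin(lean)]);y=np.cross(z,n)
    zt=-np.cos(phi)*z+np.sin(phi)*y; yt=-flip*n   # phi>0: fingers point to +y
    xt=np.cross(yt,zt)
    return np.array(grip_pt)+gr*zt, R.from_matrix(np.c_[xt,yt,zt]).as_euler('xyz')
E
time python3 - <<'E'
from h import *
g=np.array([.4016,-.2535,.0684]);S=[.4085,-.2535,.0732]
K=dict(gr39=(g,.686,-.01),gr33=(g,.58,-.01),ins=(S,.5236,-.01),pre=(np.array(S)+.07*tilt(.5236,0),.5236,-.01),over=(tray_card(0,.06)[0],-.105,YAW),t0=(*tray_card(0),YAW),t3=(*tray_card(.3),YAW),t55=(*tray_card(.55),YAW),t6=(*tray_card(.6),YAW))
for fl in(1,-1):
  for phi in np.arange(-.9,1,.3):
    s=''
    for n,k in K.items():
        q=solve_ik(*card_pose2(*k,fl,phi)); s+=n+(' -- ' if q is None else str(np.round(q,1)[[0,2,4,5,6]]).replace(' ',','))+' '
    print(fl,phi.round(1),s)
E
```

```text
1 -0.9 gr39 --  gr33 --  ins --  pre --  over[-0.1,-1.,,,1.,,,2.,,,1.7] t0[-0.1,-1.,,,1.1,,1.9,,1.6] t3[-0.2,-1.,,,1.2,,1.9,,1.2] t55[-0.2,-1.,,,1.2,,1.9,,0.8] t6[-0.3,-1.,,,1.3,,1.9,,0.7] 
1 -0.6 gr39 --  gr33 --  ins --  pre --  over[-1.1,,1.5,-0.7,,1.2,-2.6] t0[-1.1,,1.4,-0.8,,1.2,-2.6] t3[-0.,,-1.3,,1.3,,1.8,,1.2] t55[-0.1,-1.3,,1.4,,1.8,,0.8] t6[-0.1,-1.3,,1.4,,1.9,,0.7] 
1 -0.3 gr39 --  gr33 --  ins --  pre --  over[-1.,,,1.4,-0.8,,1.2,-2.5] t0[-1.,,,1.3,-0.9,,1.1,-2.5] t3[,0.2,-1.3,,1.3,,1.4,,1.3] t55[-0.3,-0.6,,1.7,,1.,,,0.7] t6[-0.2,-0.8,,1.7,,1.2,,0.6] 
1 -0.0 gr39 --  gr33[,1.3,-1.,,,2.5,,0.9,,1.5] ins[,1.2,-1.,,,2.4,,0.8,,1.5] pre[,1.3,-1.,,,2.4,,0.7,,1.5] over[-0.8,,1.3,-1.,,,1.2,-2.4] t0[-0.7,,0.9,-0.9,,0.9,-2.5] t3[,0.4,-1.3,,1.4,,1.,,,1.4] t55[,0.2,-1.3,,1.8,,1.2,,0.8] t6 --  
1 0.3 gr39[,1.5,-1.,,,2.4,,0.3,,1.9] gr33[,1.4,-0.8,,2.7,,0.2,,1.4] ins[,1.3,-0.8,,2.4,,0.2,,1.7] pre[,1.5,-1.,,,1.5,,0.2,,2.5] over[-0.5,,0.9,-1.,,,1.1,-2.3] t0[-0.3,,0.4,-0.9,,0.8,-2.4] t3[,0.3,-0.6,,1.7,,0.1,,1.3] t55 --  t6 --  
1 0.6 gr39[,1.3,-0.6,-0.9,,0.4,-1.1] gr33[,1.2,-0.4,-1.,,,0.5,-
[... 1429 characters left out ...]
ver[-0.2,,0.2,-0.6,,0.8,,0.4] t0[-0.1,,0.1,-0.7,,0.7,,0.5] t3[,0.5,-1.,,,1.5,,0.5,-1.7] t55 --  t6 --  
-1 0.6 gr39[,1.6,-1.1,,0.5,,0.3,,0.7] gr33[,1.5,-1.1,,0.6,,0.4,,0.5] ins[,1.5,-1.1,,0.6,,0.5,,0.5] pre[,1.6,-1.1,,0.3,,0.5,,0.7] over[,0.3,-0.4,-0.6,,0.7,,0.4] t0[,0.3,-0.4,-0.6,,0.6,,0.5] t3[,0.7,-1.,,,1.4,,0.2,-1.3] t55[,0.8,-1.2,,2.4,,0.6,-2.1] t6[,0.8,-1.2,,2.5,,0.7,-2.1] 
-1 0.9 gr39[,1.6,-1.3,,0.5,,0.9,,0.8] gr33[,1.6,-1.3,,0.5,,0.9,,0.7] ins[,1.6,-1.3,,0.5,,0.9,,0.6] pre[,1.6,-1.3,,0.4,,0.9,,0.7] over[,0.6,-0.7,-0.6,,0.7,,0.5] t0[,0.6,-0.7,-0.6,,0.6,,0.6] t3[,0.8,-1.,,,0.,,,0.2,,0.3] t55[,1.,,-1.2,,2.1,,0.2,-1.6] t6[,1.,,-1.2,,2.3,,0.3,-1.7] 
real	0m1.872s
user	0m0.959s
sys	0m0.086s
```

The tool must tilt toward the robot both at the holder and with the tray fully tipped, which needs an elbow-out arm branch. I'll identify the forward kinematics from solve_ik pairs so I can plan that branch safely.

```bash
cat > kin.py <<'E'
from h import *
import os
from scipy.optimize import least_squares
def fk(q,p,allp=False):
    Rm=np.eye(3);t=np.zeros(3);pts=[]
    for i in range(7):
        w=p[6*i:6*i+3];w=w/np.linalg.norm(w);c=p[6*i+3:6*i+6]
        t=t+Rm@c;pts.append(t);Rm=Rm@R.from_rotvec(w*q[i]).as_matrix()
    t=t+Rm@p[42:45];Rm=Rm@R.from_rotvec(p[45:48]).as_matrix()
    return (t,Rm,pts) if allp else (t,Rm)
LO=np.array([-3.01,-.46,-1.47,.13,-1,.04,-2.66]);HI=np.array([3.01,2.08,1.51,2.56,4.14,2.09,2.66])
PAR=np.load('par.npy') if os.path.exists('par.npy') else None
def ik(pos,eul,seed,m=.03,w=.02):
    """joints near seed; weak pull to the seed settles the redundancy"""
    Rd=R.from_euler('xyz',eul).as_matrix()
    def res(q,w=w):
        t,Rm=fk(q,PAR);return np.r_[(t-pos)*10,R.from_matrix(Rd.T@Rm).as_rotvec()*3,w*(q-seed)]
    s=np.clip(seed,LO+m,HI-m)
    r=least_squares(res,s,bounds=(LO+m-1e-6,HI-m+1e-6))
    r=least_squares(lambda q:res(q,w*.01),r.x,bounds=(LO+m-1e-6,HI-m+1e-6))
    t,Rm=fk(r.x,PAR);return r.x,np.linalg.norm(t-pos),np.linalg.norm(R.from_matrix(Rd.T@Rm).as_rotvec())
E
time python3 - <<'E'
from kin import *
rng=np.random.default_rng(0);D=[]
while len(D)<150:
    pos=[rng.uniform(.3,.7),rng.uniform(-.5,.5),rng.uniform(.1,.6)];eu=[np.pi+rng.uniform(-.8,.8),rng.uniform(-.8,.8),rng.uniform(-3,3)]
    q=solve_ik(pos,eu)
    if q is not None:D.append((np.array(q),np.array(pos),R.from_euler('xyz',eu).as_matrix()))
p0=np.zeros(48)
for i in range(7):
    p0[6*i:6*i+3]=[0,0,-1] if i%2==0 else [0,1,0]
    p0[6*i+5]=[.15,.13,.2,.2,.2,.1,.1][i]
p0[44]=.2
def res(p):
    o=[]
    for q,t,Rm in D:
        a,B=fk(q,p);o.append(np.r_[(a-t),.3*(B-Rm).ravel()])
    return np.concatenate(o)
best=None
for o5 in(0,):
  r=least_squares(res,p0,max_nfev=60);print(r.cost,abs(r.fun).max(),r.nfev)
np.save('par.npy',r.x)
q=current_joint_pos();print(fk(q,r.x)[0],current_ee_pos(),np.round(fk(q,r.x,True)[2],3))
E
```

```text
1.8169422707344438e-20 5.667821767474379e-11 15
[ 0.4500328  -0.19974025  0.29982413] [ 0.4500328  -0.19974025  0.29982413] [[-0.     0.    -1.358]
 [-0.045  0.125  0.347]
 [-0.005 -0.022  0.334]
 [-0.121 -0.305  1.335]
 [ 0.124  0.857  1.12 ]
 [ 0.806 -0.09   0.633]
 [ 0.45  -0.201  1.808]]
real	0m12.024s
user	0m13.032s
sys	0m0.064s
```

```bash
cat >> kin.py <<'E'
def body(q):
    """elbow and wrist centre (closest points of axes 3/4 and 5/6)"""
    Rm=np.eye(3);t=np.zeros(3);ax=[]
    for i in range(7):
        w=PAR[6*i:6*i+3];w=w/np.linalg.norm(w);t=t+Rm@PAR[6*i+3:6*i+6];ax.append((t,Rm@w));Rm=Rm@R.from_rotvec(w*q[i]).as_matrix()
    o=[]
    for i,j in((2,3),(4,5)):
        (a,u),(b,v)=ax[i],ax[j];s=np.linalg.lstsq(np.c_[u,-v],b-a,rcond=None)[0];o.append(a+s[0]*u)
    return np.round(o,2).tolist()
S=np.array([.4085,-.2535,.0732])
def route():
    r=[('grasp',S+[-.003,0,-.002],.58,-.01)]
    r+=[('ins%.2f'%d,S+d*tilt(.5236,0),.5236,-.01) for d in(0,.03,.07)]
    r+=[('up',[.39,-.24,.2],.4,-.01),('hi',[.40,-.2,.24],.3,-.01),('mid',[.42,-.06,.26],.15,-.02)]
    r+=[('over%.2f'%u,tray_card(0,u)[0],-.105+u,YAW) for u in(.08,.04,0)]
    r+=[('t%.2f'%th,*tray_card(th),YAW) for th in(.1,.2,.3,.4,.5,.55,.6)]
    return r
E
python3 - <<'E'
from kin import *
seeds={1:[1.25,1.1,-1.1,2.4,2.3,.85,1.5],-1:[1.25,1.1,-1.1,2.4,2.3,.85,-1.5]}
for fl in(1,-1):
  for phi in(-.2,-.1,0,.1,.2,.3):
    q=np.array(seeds[fl]);bad=[];mj=0;Q=[]
    for i,(n,g,l,y) in enumerate(route()):
        qn,e,r=ik(*card_pose2(g,l,y,fl,phi),q)
        if e>.001 or r>.01: bad.append((n,round(e,4),round(r,3)))
        Q.append(qn);q=qn
    Q=np.array(Q);print(fl,phi,'bad',bad,'maxstep',abs(np.diff(Q,axis=0)).max(1).round(1),'marg',np.minimum(Q-LO,HI-Q).min(0).round(2))
    if phi in(0,.2) and fl==1:
        for (n,*_),q in zip(route(),Q):print('   ',n,q.round(2),body(q))
E
```

```text
1 -0.2 bad [('grasp', np.float64(0.018), np.float64(0.057)), ('ins0.00', np.float64(0.0103), np.float64(0.034)), ('ins0.03', np.float64(0.0151), np.float64(0.052)), ('ins0.07', np.float64(0.0193), np.float64(0.069))] maxstep [0.1 0.1 0.1 0.2 0.3 0.4 0.4 0.1 0.1 0.1 0.2 0.2 0.2 0.2 0.1 0.1] marg [1.73 0.68 0.03 0.03 1.96 0.66 0.81]
1 -0.1 bad [('grasp', np.float64(0.0079), np.float64(0.026)), ('ins0.00', np.float64(0.0011), np.float64(0.004)), ('ins0.03', np.float64(0.0058), np.float64(0.02)), ('ins0.07', np.float64(0.0098), np.float64(0.035))] maxstep [0.1 0.1 0.1 0.3 0.3 0.4 0.4 0.1 0.1 0.1 0.2 0.2 0.2 0.2 0.1 0.1] marg [1.65 0.67 0.03 0.03 1.93 0.72 0.65]
1 0 bad [('t0.60', np.float64(0.0048), np.float64(0.017))] maxstep [0.1 0.1 0.1 0.6 0.5 0.4 0.4 0.1 0.1 0.1 0.2 0.3 0.3 0.2 0.1 0.4] marg [1.68 0.87 0.03 0.03 1.7  0.39 0.4 ]
    grasp [ 1.28  1.21 -1.1   2.52  2.44  0.91  1.53] [[0.13, -0.51, 0.54], [0.23, -0.25, 0.34]]
    ins0.00 [ 1.25  1.16 -1.08  2.48  2.35  0.85  1.55] [[0.15, -0.5, 0.57], [0.25, -0.25, 0.35]]
    ins0.03 [ 1.28  1.09 -1.1   2.5   2.32  0.8   1.55] [[0.12, 
[... 4513 characters left out ...]
.1 0.2 0.2 0.3 0.2 0.1 0.3] marg [1.66 0.85 0.03 0.03 1.74 0.48 0.28]
-1 0.1 bad [('t0.60', np.float64(0.0085), np.float64(0.03))] maxstep [0.1 0.1 0.1 0.8 0.3 0.4 0.5 0.1 0.1 0.1 0.2 0.3 0.3 0.2 0.2 0.1] marg [1.61 0.87 0.03 0.03 1.78 0.48 0.39]
-1 0.2 bad [('t0.55', np.float64(0.0016), np.float64(0.006)), ('t0.60', np.float64(0.0103), np.float64(0.036))] maxstep [0.1 0.1 0.1 0.9 0.2 0.4 0.5 0.1 0.1 0.1 0.2 0.3 0.3 0.2 0.2 0. ] marg [1.53 0.9  0.03 0.03 1.78 0.23 0.46]
-1 0.3 bad [('t0.55', np.float64(0.0016), np.float64(0.006)), ('t0.60', np.float64(0.01), np.float64(0.035))] maxstep [0.1 0.1 0.6 0.7 0.2 0.4 0.5 0.1 0.1 0.2 0.2 0.5 0.3 0.2 0.2 0. ] marg [1.51 0.88 0.03 0.03 1.66 0.03 0.49]
```

```bash
cat >> kin.py <<'E'
G=np.array([.4016,-.2535,.0684])
def go(g,lean,yaw,seed=None,dry=False):
    q,e,r=ik(*card_pose2(g,lean,yaw,1,0),current_joint_pos() if seed is None else seed)
    if e>.0015 or r>.01: raise RuntimeError(f'ik {e} {r}')
    if not dry:set_joints(q)
    return q
def sweep(a,b,n=8):
    for s in np.linspace(0,1,n):
        q=a+(b-a)*s;t,Rm=fk(q,PAR);print('  ',t.round(2),'z',Rm[:,2].round(1),'x',Rm[:,0].round(1),body(q))
E
python3 - <<'E'
from kin import *
a=np.array(current_joint_pos())
pre=G+.09*tilt(.58,0)
q=go(pre,.58,-.01,seed=np.array([1.3,1,-1.1,2.5,2.3,.75,1.55]),dry=True);print(q.round(2))
hi=go([.38,-.2,.30],.3,-.01,seed=np.array([1.3,.6,-1.2,2.3,1.2,.6,2.26]),dry=True);print('hi',hi.round(2))
up=solve_ik([.40,-.1,.45],[np.pi,0,-np.pi/2]);print('up',np.round(up,2))
sweep(a,np.array(up),4);print('-');sweep(np.array(up),hi,9);print('-');sweep(hi,q,5)
E
```

```text
Traceback (most recent call last):
  File "kin.py", line 42, in go
    if e>.0015 or r>.01: raise RuntimeError(f'ik {e} {r}')
                         ^^^^^^^^^^^^^^^^^^^^^^^^^^^^^^^^^
RuntimeError: ik 0.009287426467722322 0.03421021097459133
```

```bash
python3 - <<'E'
from kin import *
a=np.array(current_joint_pos())
q=go(G+np.array([-.022,0,.065]),.5,-.01,seed=np.array([1.3,1,-1.1,2.5,2.3,.75,1.55]),dry=True);print(q.round(2))
for l in(.56,.58):
    try:print(l,go(G,l,-.01,seed=q,dry=True).round(2))
    except RuntimeError as e:print(l,e)
hi=go([.38,-.2,.30],.3,-.01,seed=np.array([1.3,.6,-1.2,2.3,1.2,.6,2.26]),dry=True);print('hi',hi.round(2))
up=solve_ik([.40,-.1,.45],[np.pi,0,-np.pi/2]);print('up',np.round(up,2))
sweep(a,np.array(up),4);print('-');sweep(np.array(up),hi,9);print('-');sweep(hi,q,5)
E
```

```text
[ 1.3   0.96 -1.09  2.5   2.24  0.68  1.56]
0.56 [ 1.27  1.2  -1.08  2.51  2.43  0.9   1.52]
0.58 [ 1.29  1.22 -1.09  2.52  2.45  0.92  1.52]
hi [ 1.4   0.58 -1.44  2.24  0.95  0.71  2.5 ]
up [-0.77  0.35  1.33  1.8  -0.36  1.27 -2.49]
   [ 0.45 -0.2   0.3 ] z [-0.  0. -1.] x [ 0. -1. -0.] [[0.37, 0.11, 0.75], [0.45, -0.2, 0.63]]
   [ 0.44 -0.15  0.36] z [-0.  0. -1.] x [ 0. -1. -0.] [[0.3, 0.14, 0.8], [0.44, -0.15, 0.69]]
   [ 0.42 -0.12  0.41] z [-0.  0. -1.] x [ 0. -1. -0.] [[0.22, 0.14, 0.84], [0.42, -0.12, 0.74]]
   [ 0.4  -0.1   0.45] z [ 0.  0. -1.] x [-0. -1. -0.] [[0.15, 0.12, 0.88], [0.4, -0.1, 0.78]]
-
   [ 0.4  -0.1   0.45] z [ 0.  0. -1.] x [-0. -1. -0.] [[0.15, 0.12, 0.88], [0.4, -0.1, 0.78]]
   [ 0.37 -0.14  0.39] z [-0.2 -0.1 -1. ] x [ 0.7 -0.8 -0.1] [[0.19, 0.08, 0.87], [0.43, -0.12, 0.72]]
   [ 0.35 -0.17  0.34] z [-0.3 -0.1 -1. ] x [ 1.  -0.1 -0.3] [[0.22, 0.03, 0.86], [0.45, -0.14, 0.66]]
   [ 0.33 -0.2   0.3 ] z [-0.3 -0.1 -0.9] x [ 0.7  0.6 -0.4] [[0.24, -0.03, 0.86], [0.45, -0.15, 0.61]]
   [ 0.32 -0.22  0.27] z [-0.3 -0.1 -0.9] x [ 0.   1.  -0.2] [[0.24, -0.1,
[... 253 characters left out ...]
 0.24] z [ 0.1 -0.  -1. ] x [-0.7 -0.7 -0. ] [[0.11, -0.28, 0.83], [0.34, -0.2, 0.58]]
   [ 0.38 -0.2   0.29] z [ 0.3 -0.  -1. ] x [-0. -1.  0.] [[0.04, -0.31, 0.82], [0.29, -0.2, 0.61]]
-
   [ 0.38 -0.2   0.29] z [ 0.3 -0.  -1. ] x [-0. -1.  0.] [[0.04, -0.31, 0.82], [0.29, -0.2, 0.61]]
   [ 0.38 -0.25  0.24] z [ 0.3 -0.1 -0.9] x [-0.  -1.   0.1] [[0.05, -0.35, 0.79], [0.27, -0.22, 0.56]]
   [ 0.38 -0.27  0.2 ] z [ 0.4 -0.1 -0.9] x [-0.1 -1.   0.1] [[0.07, -0.39, 0.75], [0.26, -0.24, 0.51]]
   [ 0.38 -0.28  0.16] z [ 0.4 -0.1 -0.9] x [-0.  -1.   0.1] [[0.09, -0.42, 0.71], [0.25, -0.25, 0.46]]
   [ 0.39 -0.25  0.12] z [ 0.5 -0.  -0.9] x [-0. -1.  0.] [[0.1, -0.45, 0.67], [0.23, -0.25, 0.41]]
```

```bash
python3 - <<'E'
from kin import *
grip(.5)
set_joints(solve_ik([.40,-.1,.45],[np.pi,0,-np.pi/2]))
hi=go([.38,-.2,.30],.3,-.01,seed=np.array([1.3,.6,-1.2,2.3,1.2,.6,2.26]))
q=go(G+np.array([-.022,0,.065]),.5,-.01,seed=np.array([1.3,1,-1.1,2.5,2.3,.75,1.55]))
print(current_t(),current_wrist_force().round(1),current_ee_pos())
f=grab_frame('wrist');save('w3.png',f)
f=grab_frame('scene')
im=f['image'][280:440,240:400,::-1];cv2.imwrite('pics/s3.png',cv2.resize(im,(560,560),interpolation=cv2.INTER_CUBIC))
a=cv2.imread('pics/w3.png');b=cv2.imread('pics/s3.png');cv2.imwrite('pics/c3.png',np.hstack([cv2.resize(a,(480,360)),cv2.resize(b,(320,360))]))
E
```

```text
18.4833 [-0.1 -0.5 -0.8] [ 0.38671919 -0.25390104  0.12175716]
```

View pics/c3.png

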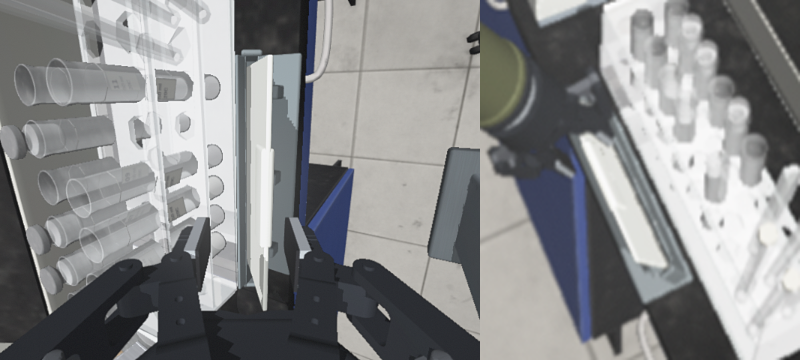

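The rib (left image, (268,205)) lies between the open fingers, with the holder body on the robot side and the tube rack clear. I'll go down and grip.

```bash
python3 - <<'E'
from kin import *
p,e=card_pose2(G,.58,-.01,1,0)
print(servo_line(p,e,vel=.06,f_stop=5),current_ee_pos(),p,current_wrist_force().round(1))
grip(0.0,effort=60);print(current_t(),'w',current_width(),current_grip_force(),current_wrist_force().round(1),current_joint_pos().round(2))
f=grab_frame('wrist');save('w4.png',f)
E
```

```text
False [ 0.40922358 -0.25369833  0.05734118] [ 0.40910755 -0.25357508  0.05694046] [ 0.1  0.3 -0.9]
20.2833 w 0.1030339526729284 59.64961588382721 [ 1.  -0.5  6.2] [ 1.29  1.22 -1.1   2.52  2.45  0.92  1.52]
```

```bash
python3 - <<'E'
from kin import *
for d,l in((.035,.555),(.07,.5236)):
    p,e=card_pose2(G+d*tilt(.5236,0),l,-.01,1,0);servo_line(p,e,vel=.08);print(d,current_wrist_force().round(1),current_width())
for g,l,y in(([.39,-.24,.2],.4,-.01),([.40,-.2,.25],.3,-.01),([.42,-.06,.27],.15,-.02)):go(g,l,y)
g,a=tray_card(0,.08);go(g,a,YAW)
print(current_t(),current_joint_pos().round(2),current_wrist_force().round(1),current_ee_pos())
import pickle
o=[]
for n in('top','scene','wrist'):
    f=grab_frame(n);pickle.dump(f,open(n+'5.pkl','wb'));o.append(f['image'][...,::-1])
c=np.hstack([cv2.resize(o[0][130:330,200:400],(400,400)),cv2.resize(o[1][150:310,210:370],(400,400))])
cv2.imwrite('pics/c5.png',c)
E
```

```text
0.035 [ 0.2 -0.3  2.3] 0.10428576628459792
0.07 [ 0.3  0.1 -1.4] 0.10213463895207767
24.0667 [ 0.38  0.84 -1.17  1.78  0.75  1.19  2.08] [-0.  -0.1 -1.2] [0.50728665 0.08486598 0.22828926]
```

View pics/c5.png

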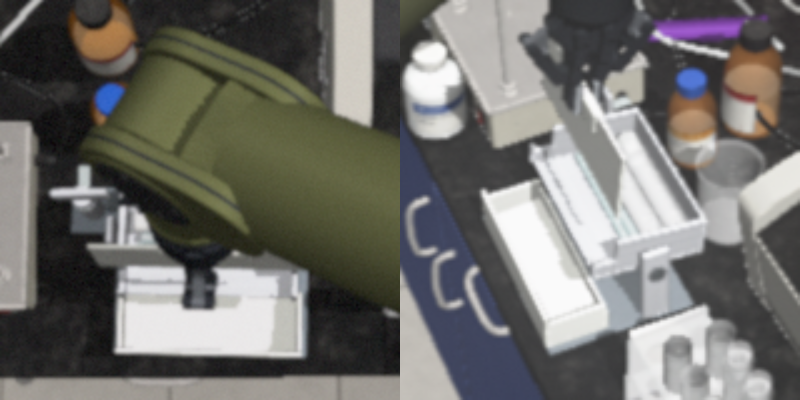

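Wings now lie along y (left image (85,190)), so the lock is off. The card hangs upright above the tray mouth. I'll check its plane against the command.

```bash
python3 - <<'E'
from kin import *
import pickle
g,a=tray_card(0,.08);z=tilt(a,YAW);n=np.array([np.cos(a)*np.cos(YAW),np.cos(a)*np.sin(YAW),np.sin(a)]);y=np.cross(z,n)
print('grip cmd',g)
# actual card grip from tcp
t,Rm=fk(current_joint_pos(),PAR);print('tcp err',t-card_pose2(g,a,YAW,1,0)[0])
for nm in('scene','wrist','top'):
    P=cloud(pickle.load(open(nm+'5.pkl','rb'))).reshape(-1,3);P=P[~np.isnan(P[:,0])]
    d=P-g;c=np.c_[d@n,d@y,d@z];k=c[(abs(c[:,0])<.015)&(abs(c[:,1])<.115)&(c[:,2]>-.085)&(c[:,2]<-.018)]
    if len(k)<50:print(nm,len(k));continue
    A=np.c_[k[:,1],k[:,2]+.05,np.ones(len(k))];s=np.linalg.lstsq(A,k[:,0],rcond=None)[0];r=k[:,0]-A@s;k=k[abs(r)<.004];A=np.c_[k[:,1],k[:,2]+.05,np.ones(len(k))];s=np.linalg.lstsq(A,k[:,0],rcond=None)[0]
    print(nm,len(k),'slopes y,z',s.round(3),'y ext',np.percentile(k[:,1],[.5,99.5]).round(4),'low edge',np.percentile(k[:,2],[.3,1,3]).round(4))
E
```

```text
grip cmd [0.50897391 0.08681332 0.24333714]
tcp err [-0.00033229 -0.00253208 -0.00032474]
scene 447 slopes y,z [-0.001 -0.019 -0.002] y ext [-0.1042  0.0913] low edge [-0.0733 -0.0699 -0.0679]
wrist 0
top 411 slopes y,z [ 0.002 -0.013 -0.   ] y ext [-0.0851  0.0956] low edge [-0.0696 -0.0688 -0.0674]
```

```bash
cat >> kin.py <<'E'
YOFF=np.array([0,.004,0])
def tgo(th,up,lean=None,**k):
    g,a=tray_card(th,up);return go(g+YOFF,a if lean is None else lean,YAW,**k)
E
python3 - <<'E'
from kin import *
for th in(.5,.55,.57,.6):
  for l in(None,.42,.40):
    try: print(th,l,tgo(th,0,l,seed=np.array([.22,.95,-1.1,2.45,1.85,1.05,.84]),dry=True).round(2))
    except RuntimeError as e:print(th,l,e)
tgo(0,.012);print(current_t(),current_wrist_force().round(1))
g,a=tray_card(0,-.006);hit=servo_line(*card_pose2(g+YOFF,a,YAW,1,0),vel=.02,f_stop=2)
t=np.array(current_ee_pos());z=tilt(a,YAW);ref=card_pose2(tray_card(0,0)[0]+YOFF,a,YAW,1,0)[0]
print(hit,'up at contact',(t-ref)@z,(t-ref).round(4),current_wrist_force().round(1),current_t())
import pickle
f=grab_frame('scene');cv2.imwrite('pics/c6.png',cv2.resize(f['image'][150:310,210:370,::-1],(560,560),interpolation=cv2.INTER_CUBIC))
E
```

```text
0.5 None [ 0.22  0.93 -1.11  2.45  1.83  1.04  0.85]
0.5 0.42 [ 0.21  0.94 -1.11  2.47  1.86  1.07  0.8 ]
0.5 0.4 [ 0.22  0.93 -1.11  2.45  1.84  1.04  0.84]
0.55 None [ 0.19  0.96 -1.12  2.51  1.9   1.13  0.74]
0.55 0.42 [ 0.2   0.95 -1.11  2.48  1.87  1.09  0.78]
0.55 0.4 [ 0.21  0.94 -1.11  2.47  1.85  1.06  0.82]
0.57 None [ 0.17  0.97 -1.12  2.53  1.93  1.17  0.7 ]
0.57 0.42 [ 0.2   0.95 -1.11  2.49  1.88  1.09  0.78]
0.57 0.4 [ 0.21  0.94 -1.11  2.47  1.85  1.06  0.81]
0.6 None ik 0.004229772966336782 0.015119123102390258
0.6 0.42 [ 0.19  0.96 -1.11  2.49  1.89  1.1   0.76]
0.6 0.4 [ 0.2   0.95 -1.11  2.48  1.86  1.07  0.8 ]
24.5917 [ 0.1  1.1 -0.5]
True up at contact -0.0006386510416068286 [-0.0003 -0.     -0.0006] [0.5 1.1 2.3] 25.225
```

View pics/c6.png

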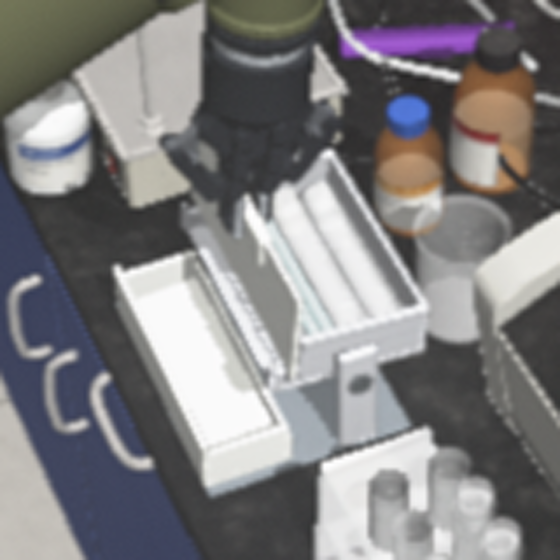

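The card stands in the notches. Contact came at the predicted height, with the tubes and rods behind it. Now I tip the tray.

```bash
python3 - <<'E'
from kin import *
import pickle
for th in np.r_[np.arange(.06,.55,.06),.555]:
    tgo(th,-.0015,min(th-.105,.43));print(th.round(2),current_wrist_force().round(1),end=' ')
for th in(.57,.585,.6):
    tgo(th,-.0015,.43);f=current_wrist_force();print(th,f.round(1))
    if f[2]>13:break
wait(.3);print(current_t(),current_wrist_force().round(1),current_ee_pos())
o=[]
for n in('top','scene'):
    f=grab_frame(n);pickle.dump(f,open(n+'7.pkl','wb'));o.append(f['image'][...,::-1])
cv2.imwrite('pics/c7.png',np.hstack([cv2.resize(o[0][130:330,200:400],(400,400)),cv2.resize(o[1][180:300,220:340],(400,400),interpolation=cv2.INTER_CUBIC)]))
# side-wall slope from the clouds
for n in('top','scene'):
    P=cloud(pickle.load(open(n+'7.pkl','rb'))).reshape(-1,3);P=P[~np.isnan(P[:,0])]
    c,s=np.cos(YAW),np.sin(YAW);d=P[:,:2]-O;X=c*d[:,0]+s*d[:,1];Y=-s*d[:,0]+c*d[:,1]
    for sg in(1,-1):
        m=(Y*sg>.083)&(Y*sg<.089)&(X>-.02)&(X<.06)&(P[:,2]>.09)&(P[:,2]<.17)
        if m.sum()>15:print(n,sg,m.sum(),'tilt est',np.arctan(np.polyfit(X[m],P[m,2],1)[0])+.105)
E
```

```text
0.06 [-1.6  1.1  3.4] 0.12 [-2.6  0.5  3.3] 0.18 [-3.1  0.2  3.7] 0.24 [-2.5  0.7  2.9] 0.3 [-4.8 -0.4  1.7] 0.36 [-3.9 -1.2  2.7] 0.42 [-3.6  0.2  2.2] 0.48 [-3.7 -1.3  2. ] 0.54 [-2.3 -1.5  2.5] 0.56 [-2.9 -0.8  2.8] 0.57 [-1.9 -2.1  7.2]
0.585 [-3.2 -2.9 12.7]
0.6 [-4.7 -3.3 20.8]
28.9667 [-4.9 -3.2 20.2] [0.46619732 0.09169937 0.11370806]
top 1 83 tilt est 0.22425915149329423
top -1 98 tilt est 0.2746170438179284
scene 1 108 tilt est 0.26767696192686763
scene -1 211 tilt est 0.19834257120129886
```

View pics/c7.png

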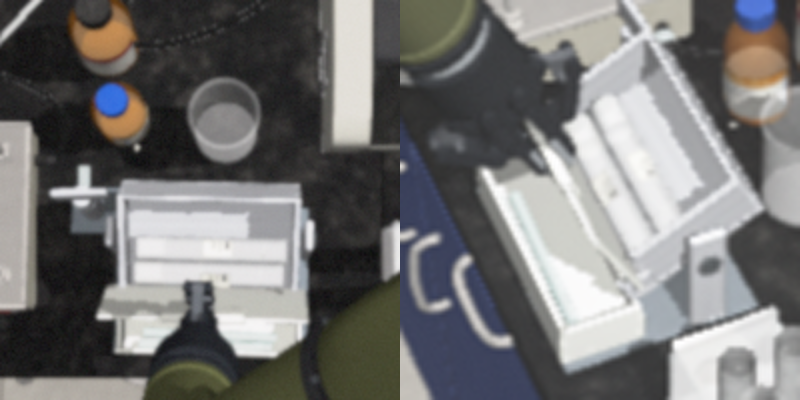

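The tray is at its stop, where the force jumped. Both tubes are held behind the card (right image (600,170), (640,160)), and the rods show as greenish lines in the trough (left image y≈325 and 345). Next I let the tray back up and check.

```bash
python3 - <<'E'
from kin import *
import pickle
wait(.3)
for th in np.r_[.585,np.arange(.54,.05,-.07),.02,0]:
    tgo(th,-.0015 if th>.01 else -.0002,min(th-.105,.43))
print(current_wrist_force().round(1));wait(.4)
o=[]
for n in('top','scene'):
    f=grab_frame(n);pickle.dump(f,open(n+'8.pkl','wb'));o.append(f['image'][...,::-1])
cv2.imwrite('pics/c8.png',np.hstack([cv2.resize(o[0][190:330,240:380],(400,400),interpolation=cv2.INTER_CUBIC),cv2.resize(o[1][180:300,220:340],(400,400),interpolation=cv2.INTER_CUBIC)]))
print(current_t(),current_wrist_force().round(1))
E
```

```text
[-0.3  0.2  0.6]
32.55 [-0.4 -0.6  4. ]
```

View pics/c8.png

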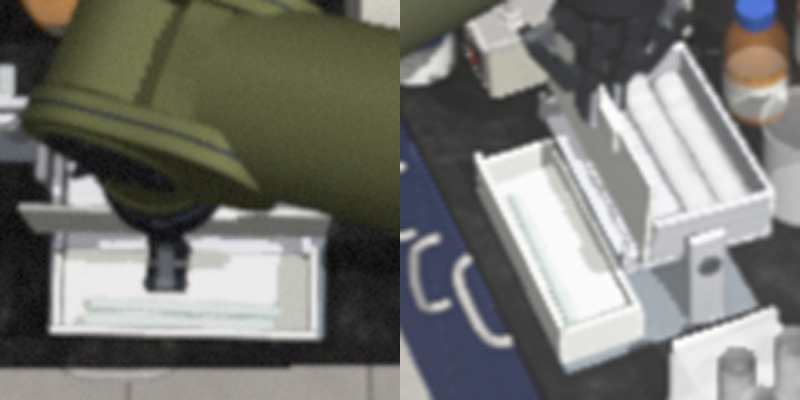

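Both rods lie in the trough (left image (180,305), (180,318)), both tubes rest in the tray, and the card is still across the mouth. I'll ease off so the tray comes fully up, then measure the empty slot from the saved clouds.

```bash
python3 - <<'E'
from kin import *
import pickle
tgo(0,.003);wait(.25);tgo(0,.08);print(current_t(),current_wrist_force().round(1))
f=S-.068*tilt(.5236,0);z=tilt(.5236,-.01);n=np.array([.866,-.00866,.5])
A=np.concatenate([cloud(pickle.load(open(k+'.pkl','rb'))).reshape(-1,3) for k in('top5','top7','top8')]);B=np.concatenate([cloud(pickle.load(open(k+'.pkl','rb'))).reshape(-1,3) for k in('scene5','scene7','scene8')])
for nm,P in(('top',A),('scene',B)):
    P=P[~np.isnan(P[:,0])];d=P-f;c=np.c_[d@n,d[:,1],d@z];m=(abs(c[:,1])<.09)&(abs(c[:,0])<.035)&(c[:,2]>-.01)&(c[:,2]<.06);c=c[m]
    print(nm,m.sum(),'y ext');
    for x in np.arange(-.034,.034,.004):
        k=c[(c[:,0]>=x)&(c[:,0]<x+.004),2]
        if len(k)>4:print('  n %.3f'%(x+.002),len(k),np.percentile(k,[5,50,95]).round(4))
E
```

```text
33.4583 [-0.4 -1.2 -2.1]
top 976 y ext
  n -0.032 175 [0.0049 0.0078 0.0124]
  n -0.028 19 [0.0076 0.0094 0.0119]
  n -0.012 77 [0.0336 0.037  0.0396]
  n -0.008 189 [0.0291 0.0355 0.0407]
  n -0.004 256 [0.0138 0.0264 0.0356]
  n 0.004 9 [0.0291 0.0294 0.0306]
  n 0.008 121 [-0.003   0.0127  0.0257]
  n 0.012 69 [0.0095 0.0356 0.041 ]
  n 0.016 16 [0.038  0.0386 0.0428]
scene 4252 y ext
  n -0.032 411 [0.0024 0.0072 0.0118]
  n -0.028 358 [0.0008 0.0055 0.0127]
  n -0.024 130 [0.0034 0.0152 0.0213]
  n -0.020 19 [0.0173 0.0196 0.0219]
  n -0.016 73 [0.0344 0.0375 0.0398]
  n -0.012 468 [0.0326 0.038  0.0427]
  n -0.008 921 [0.0003 0.0293 0.0382]
  n -0.004 475 [0.0029 0.0179 0.0327]
  n 0.004 215 [-0.0008  0.0316  0.0352]
  n 0.008 848 [-0.0021  0.0134  0.0393]
  n 0.012 223 [0.0358 0.0398 0.0439]
```

```bash
python3 - <<'E'
from kin import *
import pickle
for g,l,y in(([.42,-.06,.27],.15,-.02),([.40,-.2,.25],.3,-.01),([.39,-.24,.2],.4,-.01),(S+.075*tilt(.5236,0),.5236,-.01)):go(g,l,y)
print(current_t(),current_wrist_force().round(1),current_ee_pos())
for d in(.05,.03,-.001):
    hit=servo_line(*card_pose2(S+d*tilt(.5236,0),.5236,-.01,1,0),vel=.05,f_stop=8)
    z=tilt(.5236,0);t=np.array(current_ee_pos());dd=(t-card_pose2(S,.5236,-.01,1,0)[0])
    print(d,hit,'height left',dd@z,'n',dd@[.866,0,.5],'y',dd[1],current_wrist_force().round(1),current_t())
    if hit:break
o=[]
for n in('scene','wrist'):
    f=grab_frame(n);o.append(f['image'][...,::-1])
cv2.imwrite('pics/c9.png',np.hstack([cv2.resize(o[1],(480,360)),cv2.resize(o[0][290:430,250:390],(320,360),interpolation=cv2.INTER_CUBIC)]))
E
```

```text
35.7333 [ 0.8 -0.1 -1.8] [ 0.38000704 -0.25293854  0.12766321]
0.05 False height left 0.04989684723161061 n -6.347088269399379e-05 y 0.00023637884489935423 [-0.4  0.2 -1.8] 36.3833
0.03 False height left 0.029768903237661945 n -9.144256434045692e-05 y 0.0002928285725334323 [-0.1 -0.1 -2.4] 36.9333
-0.001 True height left -0.00015520273772206796 n 0.00011513666103661705 y 1.658444916163848e-05 [-1.2  0.6  4.4] 37.525
```

View pics/c9.png

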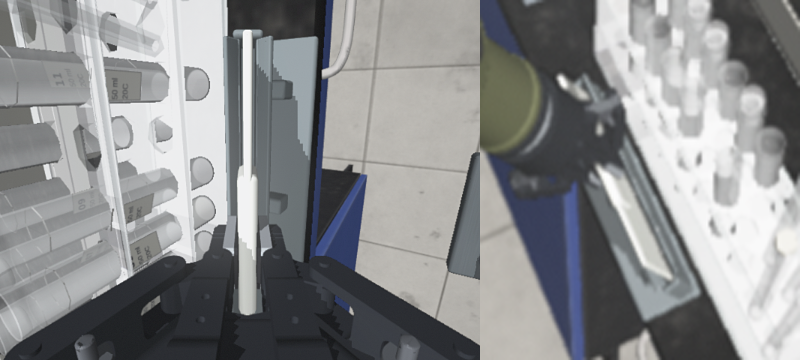

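The card bottomed in the slot at the predicted height (contact 0.2 mm from plan). I'll release and back out.

```bash
python3 - <<'E'
from kin import *
import pickle
grip(.6);print(current_width(),current_wrist_force().round(1));wait(.2)
for d in(.03,.07):servo_line(*card_pose2(S+d*tilt(.5236,0),.5236,-.01,1,0),vel=.06)
go([.39,-.24,.2],.4,-.01);go([.38,-.2,.30],.3,-.01)
set_joints(solve_ik([.36,-.1,.40],[np.pi,0,-np.pi/2]));wait(.5)
print(current_t(),current_wrist_force().round(1),current_ee_pos())
o=[]
for n in('top','scene'):
    f=grab_frame(n);pickle.dump(f,open(n+'9.pkl','wb'));o.append(f['image'][...,::-1])
cv2.imwrite('pics/c10.png',np.hstack([cv2.resize(o[0][190:330,230:370],(400,400),interpolation=cv2.INTER_CUBIC),cv2.resize(o[1][180:420,210:450],(400,400),interpolation=cv2.INTER_CUBIC)]))
P=np.concatenate([cloud(pickle.load(open(n+'9.pkl','rb'))).reshape(-1,3) for n in('top','scene')]);P=P[~np.isnan(P[:,0])]
k=P[(P[:,0]>.37)&(P[:,0]<.43)&(P[:,1]>-.345)&(P[:,1]<-.16)&(P[:,2]>.05)&(P[:,2]<.1)]
print(len(k),'zmax',np.percentile(k[:,2],99),'lean',np.degrees(np.arctan(-np.polyfit(k[:,2],k[:,0],1)[0])),'y',np.percentile(P[(P[:,0]>.37)&(P[:,0]<.43)&(P[:,2]>.06)&(P[:,2]<.1)&(P[:,1]<-.1)&(P[:,1]>-.4),1],[1,99]))
E
```

```text
0.5967077115905653 [-0.5  0.9 -0.1]
45.5083 [0.3 0.7 0.2] [ 0.35998783 -0.09999072  0.3999924 ]
906 zmax 0.0810842456356447 lean 40.176326418631376 y [-0.35274344 -0.15523343]
```

View pics/c10.png

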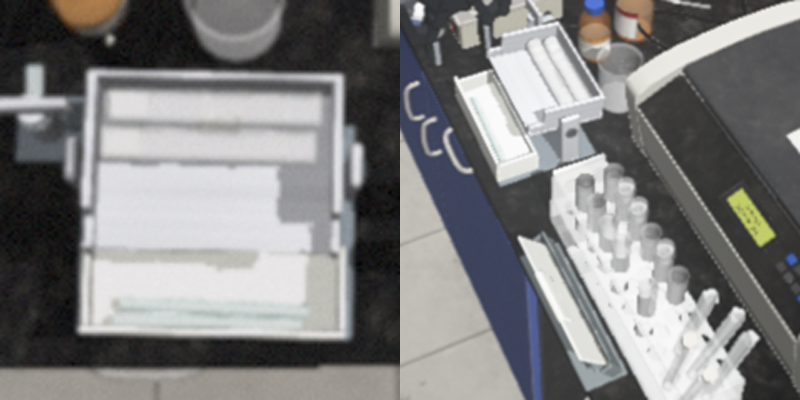

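Both rods are in the trough (left image (210,305), (210,320)) and both tubes are in the tray (y≈105, 140). The wings are crosswise at (30,105), and the card is back in its holder, leaning as it was at the start.

```bash
python3 -c "
from station import *
print(sign_off())"
```

```text
the job is handed in; nothing more can be done
None
```

I handed the job in at about 45.5 s; no verdict came back. By the last pictures, both rods lie in the trough, both tubes are in the tray, the tray is back up, the lock is turned off it, the card is back in its holder, and I saw no sign that the jar, bottle or beaker had moved.

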